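# Hang up the ring weight, then hold the water bath's lid at its balance point

### The job

I want to wipe out this drained water bath, but its lid has no stay. Take the ring weight off the lid and hang it by its hole on the hook at the bath's side, then raise the lid gently by its bow handle until it stands straight up on its hinges at the balance point, where it wants to fall neither shut nor backwards. Finish there, holding the lid still with the handle gripped in your fingers; never let the lid drop or tip over backwards, and leave the flask, beaker and timer alone.

Things in the scene. Friction and masses are not known exactly. Their poses are not given: they have to be found in the camera images.
- bath: Small bench water bath with white housing: 140 mm deep (x), 190 mm wide (y), fixed to the desk. Origin at the centre of its underside; its x axis points to its back (hinges), -x is its front with the dial strip, +y is its left side (seen from the robot), z up. Housing top at 100 mm; the closed lid's flat top at 115 mm.
- hook_seat (a point): Lowest point of the J hook on the bath's left side, on top of its 6 mm steel rod, 85 mm up and 29 mm out from the side wall. The rod leaves the wall along the bath's +y and turns up at its end. Axes as the bath's. A ring that hangs here has its centre about 27 mm below this point.
- hook_tip (a point): Top end of the hook's upturned tip, 115 mm up and 47 mm out from the bath's side wall (x 0, y 142 mm in the bath's frame). The gap between tip and wall plate is about 40 mm. Axes as the bath's.
- ring_weight: Dark rubber-coated ring weight, about 0.22 kg: outer diameter 82 mm, hole 54 mm, round section 14 mm thick. Origin at the centre of the hole, half way up its thickness (7 mm above what it lies on); z is the ring's axis. It starts lying flat on the closed lid.
- bath_lid (a joint): Angle of the steel lid in rad: 0 closed, growing as it opens up and back; the stop is at 1.95 (leaning backwards). The hinge is free (almost no friction), lid with handle weighs about 0.47 kg; it balances upright at 1.57, falls shut below that and backwards above it.
- lid_hinge (a point): Middle of the hinge axis at the bath's rear edge (x 77 mm, z 112 mm in the bath's frame). The axis runs along the bath's y.
- handle_mid (a point): Middle of the bar of the D-shaped bow handle on the lid's front edge: black sleeve 13 mm thick, 86 mm long, parallel to the hinge axis, 45 mm off the lid's edge in the lid's plane (legs 112 mm apart). Turns with the lid, 194 mm from the hinge axis; lid shut: 4.5 mm below that axis, 38 mm free between bar and bath front, axes as the bath's.
- flask: Glass conical flask, 67 mm wide, 109 mm tall, a bystander. Origin at the centre of its underside.
- beaker: Small glass beaker, 53 mm wide, 68 mm tall, a bystander. Origin at the centre of its underside.
- timer: Wind-up timer, 64 mm wide, 40 mm tall, a bystander. Origin at the centre of its underside.
There are look-alikes about, which are no part of the job. There is more than one size of the ring_weight; the one meant has the size given above.

How it is judged:
By the outcome, as a careful person would: the job done as asked, in the order asked, and still so for the second after the job is handed in, while the arm keeps its last pose, push and grip.
It also fails if it takes over 64 s, if anything falls off the work surface, if the arm or the gripper's body presses on something with over 40 N, if the wrist force passes 120 N, or if a joint passes its speed limit or range.

### The arm

A 7-joint arm with a two-finger parallel gripper is mounted at the origin on a cart in front of the work surface, level with it; the furniture and walls round the work are solid. World frame = base frame: x ahead of the robot, y to its left, z up, the work surface at z = 0. Lengths are in m, angles in rad, forces in N, time in s.
With the tool pointing down it reaches from about 0.4 to 0.9 m from the base axis. Payload 5.5 kg.
Tool frame: the origin (TCP) lies between the finger pads, 19 mm behind the fingertips; this is the grasp point; z points along the fingers, y is the line along which they close (so a half turn about z gives the same grasp; the last joint's range is limited). The gripper opens to 92 mm and grips with 3 to 60 N. Pads are 19 mm wide; open, the fingers measure 130 mm over their backs; the gripper's body (75 mm by 190 mm) begins 47 mm behind the grasp point.
Start: joints at [-1.058, 0.501, -0.427, 1.55, 0.221, 1.138, -0.21], TCP at [0.161, 0.63, 0.246] pointing down, gripper open.
Joint ranges: [-2.88, 2.88], [-0.31, 2.03], [-1.54, 1.56], [0.2, 2.42], [-1.41, 4.55], [0.19, 2.02], [-2.57, 2.57]. Speed limits (rad/s): [2.57, 2.57, 3.14, 3.14, 3.14, 3.14, 3.14].

### API

Orientations are given as a 3x3 rotation matrix whose columns are the frame's x, y, z axes.
In Python, from plant import robot, imaging gives the robot as it stands.
- The arm moves only by the tool carry_out, never from a script. Its argument "series" is text: rows parted by semicolons, each of 5 numbers parted by spaces: the shift along the world's x, y, z in cm, then the turn about the world's z in rad, then the opening, from 0 (shut) to 1 (fully open). A call has 1 to 20 rows; each row is the pose to reach, as a shift and turn from the pose commanded when the call began; what a row does not reach only later rows make up. A row lasts 1/12 s, in which the tool goes at most 41.7 mm and 7.16 degrees, less where a joint would pass 70% of its speed; a pose out of reach is approached as far as the arm can. A call with a gripper value outside its range is refused whole. The fingers move at their own pace and stop on an object; the grip force is fixed at half the most. Time passes only in rows, so rows that repeat a pose let the fingers close. It gives the time, the measured TCP pose, the force, the opening and the grip force at its end, in the units of the state.
- robot.observe(): the state, without advancing time (a new reading comes with each control period).
- imaging.capture(name): name is "side" or "top" or "wrist"; returns a dict with "pixels" (384x512x3 uint8, blue, green, red), "z_map" (384x512 float32, m along the optical axis (not along the pixel's ray), 0 where there is no reading), "fovy" (degrees; the focal length in pixels is half the picture's height over the tangent of half this angle, whatever the lens; pixels are square), "cx", "cy" (the principal point, pixels), "rvec" (rotation vector, rad) and "tvec" (3), from world to camera coordinates, as OpenCV has them. Camera axes: x right, y down, z forward; pixel columns grow to the right and rows downward; lengths in m; the calibration is good to about 2 mm. A picture is of the moment at which its call begins.
- robot.finish_job(): hands the job in; it is judged then, once.
The state is a dict: "time": time; "q": joint angles; "qvel": joint speeds; "joint_torque": joint torques, N m; "tcp_pos": TCP position; "eef_rot": TCP orientation; "force": force on the tool from outside, world axes, zero at the start; "wrist_torque": the same for the moment, N m; "finger_gap": finger opening in m; "finger_force": force on a finger pad.
Only numpy, scipy, OpenCV 4.12 (cv2) and the standard library are available. Lean on these libraries where they do the work, as an engineer would, in place of code of your own. Each camera call takes 0.05 s, during which the arm holds its last target. There are 200 camera calls.

## Working session

There is one attempt and no reset: what is moved stays moved. The work goes in short steps, Python scripts to look and compute and a tool call to move; the robot and the scene stay as the last step left them, time stands still between calls to the robot, and variables do not carry over. Pictures are saved under pics/ and viewed, at most 10 in all, crops included, and the job is handed in when it is done.

Besides the shell and the picture viewer there is one more tool, called as a command line: name --argument value ..., lists and objects as JSON in quotes. carry_out: Moves the arm, as the interface text tells. Its arguments: {"type":"object","properties":{"series":{"type":"string"}},"required":["series"]}

```bash
mkdir -p pics
cat > h.py <<'E'
import numpy as np, cv2
from plant import robot, imaging
def cap(n):
    c=imaging.capture(n); c['f']=c['pixels'].shape[0]/2/np.tan(np.radians(c['fovy'])/2)
    c['R']=cv2.Rodrigues(np.array(c['rvec'],float))[0]; c['t']=np.array(c['tvec'],float).ravel(); return c
def ray(c,u,v):
    d=np.array([(u-c['cx'])/c['f'],(v-c['cy'])/c['f'],1.]); return -c['R'].T@c['t'], c['R'].T@d
def onz(c,u,v,z):
    o,d=ray(c,u,v); return o+d*(z-o[2])/d[2]
def cloud(c):
    v,u=np.mgrid[:384,:512]; z=c['z_map']
    P=np.stack([(u-c['cx'])/c['f']*z,(v-c['cy'])/c['f']*z,z],-1)
    W=(P-c['t'])@c['R']; W[z==0]=np.nan; return W
def proj(c,p):
    q=c['R']@np.array(p)+c['t']; return c['f']*q[:2]/q[2]+[c['cx'],c['cy']]
E
python3 - <<'E'
from h import *
a=[]
for n in('side','top'):
    c=cap(n); a.append(c['pixels']); print(n,c['fovy'],c['R'].T@-c['t'],c['R'][2])
    np.save(n,cloud(c)); cv2.imwrite(f'pics/{n}1.png',cv2.resize(c['pixels'],None,fx=1.5,fy=1.5))
s=robot.observe();print(s['tcp_pos'],s['eef_rot'],s['finger_gap'])
E
```

```text
side 47.62741082786218 [ 0.20398611 -0.5234757   0.73530479] [ 0.27808697  0.70839726 -0.64872256]
top 46.38329566779652 [0.37424315 0.17551157 1.09907332] [ 0.09646658 -0.00192315 -0.99533437]
[0.16057787 0.6292209  0.24457053] [[-9.68971903e-01  2.47170410e-01 -4.89901425e-04]
 [ 2.47170891e-01  9.68970359e-01 -1.73021785e-03]
 [ 4.70413025e-05 -1.79762186e-03 -9.99998383e-01]] 0.09191336051898201
```

View pics/side1.png

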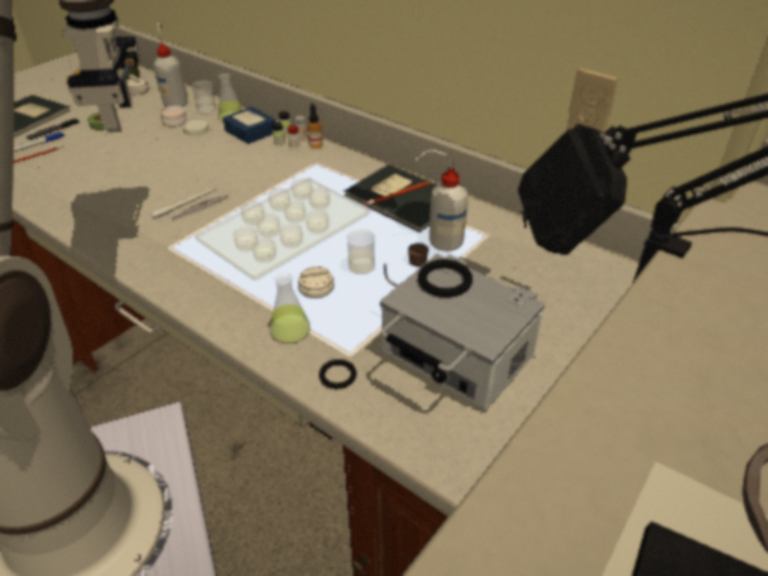

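View pics/top1.png

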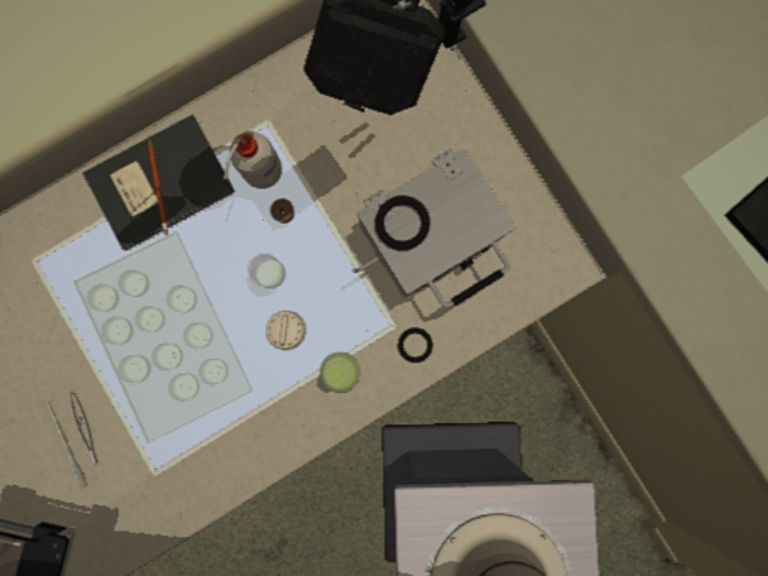

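Run:
```python
from h import *
T=cap('top'); W=cloud(T); g=T['pixels'].max(2)
m=((W[...,2]>.105)&(W[...,2]<.122)&(g>85)).astype(np.uint8)
n,l,st,ce=cv2.connectedComponentsWithStats(m); k=1+st[1:,4].argmax(); print(st[k],ce[k]*1.5, np.nanmedian(W[l==k],0))
cs,_=cv2.findContours((l==k).astype(np.uint8),0,2); cc=max(cs,key=cv2.contourArea)[:,0]
X=np.array([onz(T,u,v,.115)[:2] for u,v in cc],np.float32)*1000
print('lid',cv2.minAreaRect(X),cv2.boxPoints(cv2.minAreaRect(X)).round(1).tolist())
# dark rings
for n in('top','side'):
    c=T if n=='top' else cap('side')
    d=(c['pixels'].max(2)<60).astype(np.uint8); 
    cs,_=cv2.findContours(d,cv2.RETR_CCOMP,2)
    for q in cs:
        if 60<cv2.contourArea(q) and len(q)>5:
            (u,v),r,a=cv2.fitEllipse(q); print(n,(u*1.5,v*1.5),np.round(r,1),cv2.contourArea(q),'at .122',onz(c,u,v,.122).round(4),'sz mm',np.round(np.array(r)/c['f']*np.linalg.norm(onz(c,u,v,.122)-ray(c,0,0)[0])*1000,0))
S=cap('side')
a=cv2.resize(T['pixels'][70:240,200:360],None,fx=3.2,fy=3.2,interpolation=cv2.INTER_CUBIC)
b=cv2.resize(S['pixels'][150:290,240:375],(512,544),interpolation=cv2.INTER_CUBIC)
cv2.imwrite('pics/crop.png',cv2.resize(np.hstack([cv2.resize(a,(512,544)),b]),(800,425)))
```

```text
[ 238   99  105  106 4555] [443.24555434 220.51679473] [0.56145701 0.07493033 0.11382498]
lid ((544.7047729492188, 81.22636413574219), (200.69569396972656, 189.65093994140625), 30.000898361206055) [[410.3999938964844, 113.19999694824219], [505.20001220703125, -51.099998474121094], [679.0, 49.29999923706055], [584.2000122070312, 213.5]]
top (668.7038269042969, 557.2026214599609) [11.6 20.6] 61.0 at .122 [ 0.0713 -0.2206  0.122 ] sz mm [28. 51.]
top (779.2427673339844, 569.5091400146484) [15.6 86.2] 267.0 at .122 [ 0.0507 -0.3744  0.122 ] sz mm [ 41. 224.]
top (35.65047740936279, 547.8085784912109) [37.3 49.3] 1104.5 at .122 [0.1071 0.6687 0.122 ] sz mm [ 94. 124.]
top (751.8689117431641, 467.69581604003906) [ 3.9 52.6] 99.5 at .122 [ 0.1911 -0.3471  0.122 ] sz mm [ 10. 132.]
top (450.1950988769531, 482.74461364746094) [ 92.  152.9] 3989.5 at .122 [0.1813 0.0825 0.122 ] sz mm [205. 341.]
top (452.5228729248047, 447.4903106689453) [40.9 90. ] 1482.5 at .122 [0.2303 0.0774 0.122 ] sz mm [ 91. 199.]
top (670.0302886962891, 537.8288269042969) [26.  80.4] 166.5 at .122 [ 0.0976 -0.2242  0.1
[... 3132 characters left out ...]
] sz mm [132. 303.]
side (250.53524780273438, 127.16218185424805) [16.3 34.8] 256.0 at .122 [0.3965 0.7256 0.122 ] sz mm [ 53. 113.]
side (31.332653045654297, 110.47686767578125) [15.8 39.9] 199.5 at .122 [-0.0227  0.9793  0.122 ] sz mm [ 59. 150.]
side (641.7196655273438, 173.25262069702148) [ 67.5 196.9] 4909.5 at .122 [1.019  0.2762 0.122 ] sz mm [201. 587.]
side (106.57136535644531, 73.20869636535645) [38.7 51.9] 668.0 at .122 [0.1403 1.1304 0.122 ] sz mm [157. 211.]
side (5.998765468597412, 27.466097831726074) [11.5 17.6] 118.0 at .122 [-0.0968  1.5695  0.122 ] sz mm [58. 89.]
side (86.36922454833984, 12.150670051574707) [19.7 35.6] 373.0 at .122 [0.1146 1.6228 0.122 ] sz mm [101. 183.]
```

View pics/crop.png

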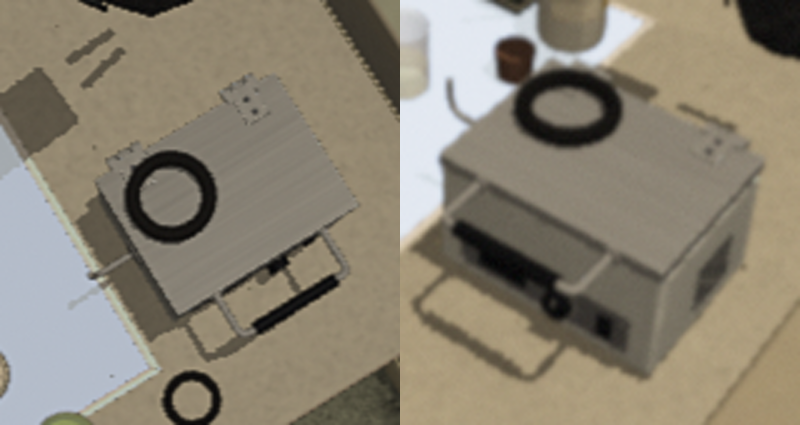

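Run:
```python
from h import *
R=np.array([[.866,.5],[-.5,.866]])
for n in('top','side'):
    c=cap(n); W=cloud(c); B=W.copy(); B[...,:2]=W[...,:2]@R.T; g=c['pixels'].max(2)
    b=B*1000; x,y,z=b[...,0],b[...,1],b[...,2]
    lid=(z>110)&(z<119)&(g>85)&(x>430)&(x<650)&(y>-320)&(y<-80)
    L=b[lid]; h,e=np.histogram(L[:,0],np.arange(380,640,5)); print(n,[(int(a),int(k)) for k,a in zip(h,e) if k])
    h,e=np.histogram(L[:,1],np.arange(-320,-80,4)); print([(int(a),int(k)) for k,a in zip(h,e) if k], 'zmed',np.median(L[:,2]))
    bar=(g<60)&(z>95)&(z<120)&(x>360)&(x<450)&(y>-300)&(y<-100); Q=b[bar]
    print('bar',len(Q),Q.mean(0).round(1),Q.min(0).round(1),Q.max(0).round(1))
    if n=='top':
        v,u=np.nonzero(bar); P=np.array([onz(c,a,d,.1075)[:2]@R.T*1000 for a,d in zip(u,v)]); print('bar ray',P.min(0),P.max(0),P.mean(0))
        print(cv2.fitLine(P.astype(np.float32),2,0,.01,.01).ravel())
    hk=(z>75)&(z<122)&(y>-100)&(y<-40)&(x>430)&(x<580); v,u=np.nonzero(hk)
    for a,d in list(zip(u,v))[::max(1,len(u)//12)]: print('hk',a*1.5,d*1.5,b[d,a].round(0))
```

```text
top [(430, 5), (435, 7), (440, 2), (445, 7), (450, 3), (455, 13), (460, 187), (465, 188), (470, 179), (475, 190), (480, 190), (485, 181), (490, 184), (495, 186), (500, 187), (505, 185), (510, 174), (515, 147), (520, 134), (525, 130), (530, 143), (535, 149), (540, 152), (545, 152), (550, 154), (555, 146), (560, 154), (565, 147), (570, 153), (575, 135), (580, 123), (585, 127), (590, 151), (595, 181), (600, 130), (605, 67), (610, 38)]
[(-300, 31), (-296, 113), (-292, 103), (-288, 105), (-284, 113), (-280, 119), (-276, 109), (-272, 125), (-268, 114), (-264, 114), (-260, 124), (-256, 126), (-252, 118), (-248, 118), (-244, 113), (-240, 112), (-236, 112), (-232, 112), (-228, 112), (-224, 109), (-220, 112), (-216, 115), (-212, 109), (-208, 115), (-204, 109), (-200, 93), (-196, 78), (-192, 71), (-188, 65), (-184, 74), (-180, 80), (-176, 80), (-172, 89), (-168, 86), (-164, 88), (-160, 92), (-156, 96), (-152, 95), (-148, 104), (-144, 96), (-140, 93), (-136, 84), (-132, 68), (-128, 81), (-124, 80), (-120, 98), (-116, 108), (-112, 114), (-108, 6)] zmed 113.89471113065873
bar 192 [ 414.7 -201.3  1
[... 1474 characters left out ...]
2), (-164, 55), (-160, 58), (-156, 64), (-152, 64), (-148, 74), (-144, 59), (-140, 59), (-136, 52), (-132, 54), (-128, 45), (-124, 42), (-120, 46), (-116, 52), (-112, 62), (-108, 21)] zmed 115.42956640987086
bar 232 [ 409.9 -204.4  111.8] [ 404.4 -244.5  102.3] [ 417.5 -161.7  116.9]
hk 382.5 262.5 [531. -56. 114.]
hk 385.5 264.0 [533. -61. 112.]
hk 382.5 267.0 [528. -58. 107.]
hk 384.0 268.5 [527. -63. 108.]
hk 385.5 270.0 [532. -61. 100.]
hk 384.0 273.0 [529. -60.  96.]
hk 387.0 274.5 [533. -63.  92.]
hk 384.0 277.5 [526. -63.  91.]
hk 385.5 279.0 [527. -65.  88.]
hk 388.5 280.5 [530. -69.  85.]
hk 390.0 282.0 [527. -74.  86.]
hk 390.0 283.5 [528. -73.  82.]
hk 396.0 283.5 [531. -83.  85.]
```

Run:
```python
from h import *
R=np.array([[.866,.5],[-.5,.866]])
P=np.vstack([np.load(n+'.npy').reshape(-1,3) for n in('top','side')]); P=P[~np.isnan(P[:,0])]
Q=P[(P[:,2]>.135)&(P[:,0]>.35)&(P[:,0]<1.05)&(abs(P[:,1])<.45)&(P[:,2]<.8)]
B=np.c_[Q[:,:2]@R.T,Q[:,2]]*100
c=np.unique((B//6).astype(int),axis=0,return_counts=True)
xy={}
for (x,y,z),k in zip(*c):
    if k>3: xy.setdefault((x*6,y*6),[]).append(z*6)
for k,v in sorted(xy.items()): print(k,min(v),max(v),end='; ')
b=np.c_[P[:,:2]@R.T,P[:,2]]*1000
h=b[(b[:,0]>570)&(b[:,0]<630)&(b[:,1]>-310)&(b[:,1]<-95)&(b[:,2]>117.5)&(b[:,2]<150)]
print('\nhinge',[(int(y),int((abs(h[:,1]-y-5)<5).sum()),h[abs(h[:,1]-y-5)<5].max(0).round().tolist() if (abs(h[:,1]-y-5)<5).any() else 0) for y in range(-310,-95,10)])
```

```text
(np.int64(12), np.int64(-54)) 12 12; (np.int64(12), np.int64(-48)) 12 12; (np.int64(12), np.int64(-42)) 12 12; (np.int64(18), np.int64(-66)) 30 36; (np.int64(18), np.int64(-60)) 12 36; (np.int64(18), np.int64(-54)) 12 12; (np.int64(18), np.int64(-48)) 12 12; (np.int64(18), np.int64(-42)) 12 12; (np.int64(24), np.int64(-66)) 18 18; (np.int64(24), np.int64(-60)) 12 36; (np.int64(24), np.int64(-54)) 12 12; (np.int64(24), np.int64(-48)) 12 12; (np.int64(24), np.int64(-42)) 12 12; (np.int64(30), np.int64(-66)) 12 18; (np.int64(30), np.int64(-60)) 12 18; (np.int64(30), np.int64(-54)) 12 12; (np.int64(30), np.int64(-48)) 12 12; (np.int64(30), np.int64(-42)) 12 12; (np.int64(36), np.int64(-72)) 12 12; (np.int64(36), np.int64(-66)) 12 12; (np.int64(36), np.int64(-60)) 12 12; (np.int64(36), np.int64(-54)) 12 12; (np.int64(36), np.int64(-48)) 12 12; (np.int64(36), np.int64(-42)) 12 12; (np.int64(42), np.int64(-78)) 12 12; (np.int64(42), np.int64(-72)) 12 12; (np.int64(42), np.int64(-66)) 12 12; (np.int64(42), np.int64(-60)) 12 12; (np.int64(42), np.int64(-54)) 12 12; (np.int64(42), np.int64(-48
[... 2405 characters left out ...]
nge [(-310, 0, 0), (-300, 0, 0), (-290, 1, [596.0, -282.0, 118.0]), (-280, 13, [606.0, -270.0, 119.0]), (-270, 31, [610.0, -260.0, 120.0]), (-260, 26, [608.0, -251.0, 121.0]), (-250, 6, [609.0, -242.0, 120.0]), (-240, 3, [594.0, -232.0, 118.0]), (-230, 5, [600.0, -221.0, 119.0]), (-220, 3, [594.0, -217.0, 118.0]), (-210, 2, [594.0, -209.0, 118.0]), (-200, 8, [586.0, -190.0, 127.0]), (-190, 40, [591.0, -180.0, 131.0]), (-180, 60, [601.0, -170.0, 131.0]), (-170, 50, [594.0, -160.0, 132.0]), (-160, 60, [611.0, -151.0, 132.0]), (-150, 70, [607.0, -140.0, 131.0]), (-140, 62, [611.0, -130.0, 131.0]), (-130, 23, [602.0, -122.0, 130.0]), (-120, 6, [598.0, -111.0, 118.0]), (-110, 0, 0), (-100, 0, 0)]
```

carry_out --series "0 0 0 -0.12 1;0 0 0 -0.24 1;3 -3.5 0 -0.36 1;6 -7 0 -0.48 1;9 -10.5 0 -0.6 1;12 -14 0 -0.72 1"

```text
time: 0.85
tcp_pos: [0.2698, 0.5019, 0.2455]
eef_rot: [[-0.561, 0.828, 0.0], [0.828, 0.561, 0.0], [0.0, 0.0, -1.0]]
force: [1.1, 0.9, 0.5]
finger_gap: 0.0914
finger_force: 0.0
```

carry_out --series "3 -3 0 -0.1 1;6 -6 0 -0.2 1;9 -9 0 -0.3 1;12 -12 0 -0.4 1;15 -15.5 0 -0.5 1;18 -19 0 -0.6 1;21 -22.5 0 -0.7 1;24 -26 0 -0.8 1;26 -29.5 -1 -0.86 1;27.5 -33 -2 -0.86 1;27.5 -35 -4 -0.86 1;27.5 -35 -5 -0.86 1;27.5 -35 -5 -0.86 1;27.5 -35 -5 -0.86 1"

```text
time: 2.02
tcp_pos: [0.5434, 0.1536, 0.195]
eef_rot: [[0.256, 0.967, -0.002], [0.967, -0.256, 0.0], [-0.0, -0.002, -1.0]]
force: [0.0, 1.9, 1.2]
finger_gap: 0.0914
finger_force: 0.0
```

Run:
```python
from h import *
s=robot.observe(); print(s['tcp_pos'],s['eef_rot'][:,1] if hasattr(s['eef_rot'],'shape') else s['eef_rot'],s['force'])
c=cap('wrist'); W=cloud(c); g=c['pixels'].max(2)
m=(g<60)&(W[...,2]>.115)&(W[...,2]<.135); print(m.sum(), np.nanmin(W[m],0),np.nanmax(W[m],0))
P=W[m][:,:2]; P=P[np.hypot(*(P-[.5565,.1395]).T)<.06]; print((P.min(0)+P.max(0))/2, P.max(0)-P.min(0), cv2.minEnclosingCircle(P.astype(np.float32)))
cv2.imwrite('pics/w1.png',c['pixels'])
```

```text
[0.54339569 0.15362135 0.19496705] [ 0.9665712  -0.25639179 -0.00183487] [0.04731022 1.85914005 1.20381659]
3513 [0.51947051 0.1024203  0.12063615] [0.72103955 0.18024392 0.13497948]
[0.55842772 0.14133211] [0.07791443 0.07782362] ((0.557844877243042, 0.14042706787586212), 0.04008757695555687)
```

View pics/w1.png

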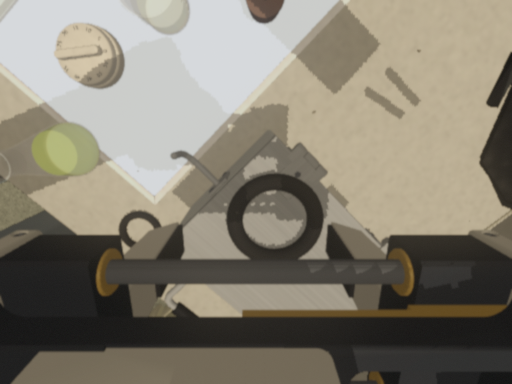

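carry_out --series "0.7 -0.7 0 0 1;1.35 -1.35 0 0 1;1.35 -1.35 -1 0 1;1.35 -1.35 -2.5 0 1;1.35 -1.35 -4 0 1;1.35 -1.35 -5 0 1;1.35 -1.35 -5.5 0 1;1.35 -1.35 -5.8 0 1;1.35 -1.35 -5.8 0 1;1.35 -1.35 -5.8 0 1"

```text
time: 2.9
tcp_pos: [0.558, 0.1399, 0.1379]
eef_rot: [[0.256, 0.967, 0.001], [0.967, -0.256, 0.0], [0.0, 0.001, -1.0]]
force: [-0.2, 0.3, 0.3]
finger_gap: 0.0916
finger_force: 0.0
```

carry_out --series "0 0 -0.15 0 1;0 0 -0.25 0 1;0 0 -0.25 0 0.9;0 0 -0.25 0 0.85;0 0 -0.25 0 0.8;0 0 -0.25 0 0.75;0 0 -0.25 0 0.75;0 0 -0.25 0 0.75;0 0 -0.25 0 0.75"

```text
time: 3.65
tcp_pos: [0.5577, 0.1398, 0.1352]
eef_rot: [[0.256, 0.967, 0.0], [0.967, -0.256, 0.0], [0.0, 0.0, -1.0]]
force: [-0.8, 0.6, 2.0]
finger_gap: 0.0802
finger_force: 30.0
```

carry_out --series "0 0 0.5 0 0.75;0 0 1.5 0 0.75;0 0 3 0 0.75;0 0 4.5 0 0.75;0 0 5.5 0.1 0.75;-1 1.2 6 0.2 0.75;-2 2.4 6 0.3 0.75;-3 3.6 6 0.4 0.75;-4 4.8 6 0.5 0.75;-5 6 6 0.6 0.75;-6 7 6 0.7 0.75;-7 8 6 0.78 0.75;-7.45 8.5 6 0.78 0.75;-7.45 8.5 6 0.78 0.75;-7.45 8.5 6 0.78 0.75"

```text
time: 4.9
tcp_pos: [0.4835, 0.2246, 0.1954]
eef_rot: [[-0.496, 0.868, 0.001], [0.868, 0.496, -0.0], [-0.001, 0.001, -1.0]]
force: [0.3, 0.1, -2.1]
finger_gap: 0.0797
finger_force: 30.0
```

Run:
```python
from h import *
R=np.array([[.866,.5],[-.5,.866]])
s=robot.observe(); t=np.array(s['tcp_pos']); print(t,R@t[:2],s['finger_gap'],s['force'])
for n in('side','wrist','top'):
    c=cap(n); W=cloud(c); g=c['pixels'].max(2); u0,v0=proj(c,t-[0,0,.0135])
    v,u=np.mgrid[:384,:512]; m=(g<60)&(np.hypot(*(W[...,:2]-t[:2]).transpose(2,0,1))<.05)&(W[...,2]>.15)&(W[...,2]<.21)&(abs(W[...,2]-t[2]+.013)<.03)
    Q=W[m]; 
    if len(Q): B=Q[:,:2]@R.T; print(n,len(Q),B.min(0),B.max(0),Q[:,2].min(),Q[:,2].max(), np.polyfit(B[:,1],Q[:,2],1))
    if n!='top': cv2.imwrite(f'pics/hold_{n}.png',cv2.resize(c['pixels'][max(0,int(v0)-80):int(v0)+80,max(0,int(u0)-110):int(u0)+110],None,fx=2.5,fy=2.5))
```

```text
[0.48352631 0.2245698  0.1954409 ] [ 0.53101868 -0.0472857 ] 0.07970216398478927 [ 0.33684294  0.05374333 -2.11872346]
side 305 [ 0.49040142 -0.08813094] [ 0.57512198 -0.02003948] 0.17982101417252125 0.2098474938655976 [0.06013279 0.19278758]
wrist 4585 [ 0.49026011 -0.08593908] [ 0.57443774 -0.01371251] 0.1790664144744054 0.20994465409104612 [0.0119057  0.18967658]
```

View pics/hold_side.png

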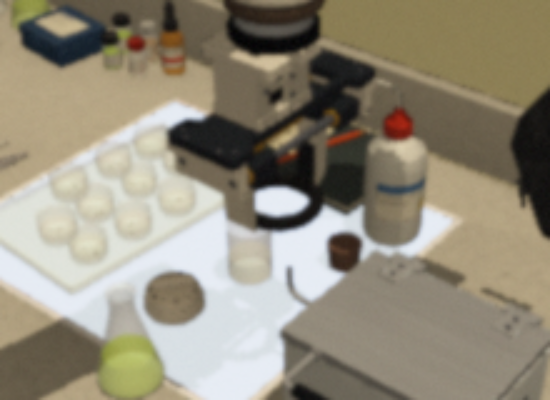

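carry_out --series "0 0 -1.5 0 0.75;0 0 -3 0 0.75;0 0 -4.5 0 0.75;0 0 -5.5 0 0.75;0 0 -6.3 0 0.75;0 0 -7 0 0.75;0 0 -7.6 0 0.75;0 0 -8.1 0 0.75;0 0 -8.1 0 0.75"

```text
time: 5.8
tcp_pos: [0.4828, 0.2246, 0.1132]
eef_rot: [[-0.498, 0.867, -0.001], [0.867, 0.498, -0.001], [0.0, -0.001, -1.0]]
force: [-0.4, -0.2, -1.8]
finger_gap: 0.0799
finger_force: 30.0
```

Run:
```python
from h import *
t=np.array(robot.observe()['tcp_pos']); c=cap('side'); u0,v0=map(int,proj(c,t)); w=cap('wrist')
a=cv2.resize(c['pixels'][v0-50:v0+60,u0-60:u0+60],(400,366),interpolation=2); b=cv2.resize(w['pixels'][60:310,100:400],(400,333),interpolation=2)
b=cv2.copyMakeBorder(b,0,33,0,0,0); cv2.imwrite('pics/on.png',np.hstack([a,b]))
```

```text
(no output)
```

View pics/on.png

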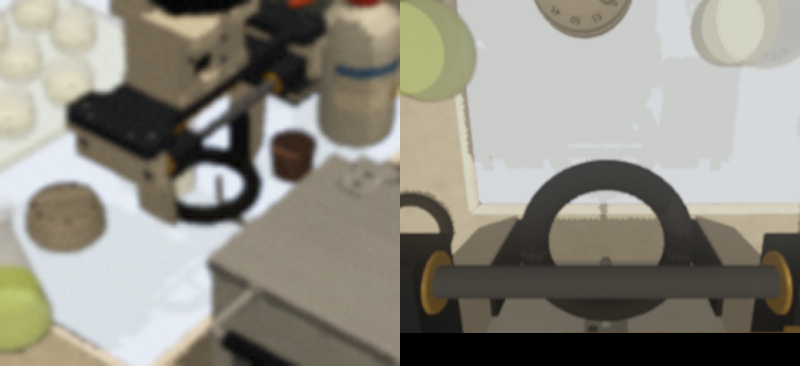

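carry_out --series "0 0 -0.5 0 0.75;0 0 -0.8 0 0.75;0 0 -1.1 0 0.75;0 0 -1.4 0 0.75;0 0 -1.7 0 0.75;0 0 -1.7 0 0.75"

```text
time: 6.4
tcp_pos: [0.4829, 0.2252, 0.0967]
eef_rot: [[-0.498, 0.867, -0.0], [0.867, 0.498, 0.0], [0.0, -0.0, -1.0]]
force: [-1.5, 0.8, 1.7]
finger_gap: 0.0799
finger_force: 30.0
```

Contact and pivoting with only ~4 N; continue.

carry_out --series "0 0 -0.4 0 0.75;0 0 -0.8 0 0.75;0.1 -0.17 -1.1 0 0.75;0.2 -0.35 -1.4 0 0.75;0.35 -0.6 -1.6 0 0.75;0.35 -0.6 -1.6 0 0.75"

```text
time: 6.9
tcp_pos: [0.4869, 0.2183, 0.0805]
eef_rot: [[-0.497, 0.868, -0.0], [0.868, 0.497, -0.0], [-0.0, -0.0, -1.0]]
force: [-0.7, -0.2, 1.4]
finger_gap: 0.0794
finger_force: 30.0
```

Run:
```python
from h import *
t=np.array(robot.observe()['tcp_pos']); c=cap('side'); u0,v0=map(int,proj(c,t)); w=cap('wrist')
a=cv2.resize(c['pixels'][v0-50:v0+60,u0-60:u0+60],(400,366),interpolation=2); b=cv2.resize(w['pixels'][60:310,100:400],(400,333),interpolation=2)
b=cv2.copyMakeBorder(b,0,33,0,0,0); cv2.imwrite('pics/on2.png',np.hstack([a,b]))
```

```text
(no output)
```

View pics/on2.png

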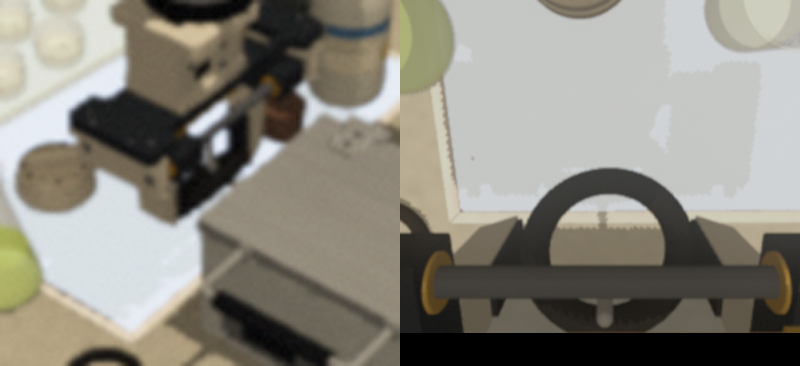

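carry_out --series "0 0 0 0 0.88;0 0 0 0 0.92;0 0 0 0 1;0 0 0 0 1;0 0 0 0 1;0 0 0 0 1;0 0 0 0 1;0 0 0 0 1"

```text
time: 7.67
tcp_pos: [0.4866, 0.2188, 0.081]
eef_rot: [[-0.498, 0.867, 0.0], [0.867, 0.498, 0.0], [0.0, 0.0, -1.0]]
force: [-0.2, -0.1, 0.2]
finger_gap: 0.0917
finger_force: 0.0
```

Run:
```python
from h import *
R=np.array([[.866,.5],[-.5,.866]])
t=np.array(robot.observe()['tcp_pos']); w=cap('wrist')
for n in('side','wrist','top'):
    c=w if n=='wrist' else cap(n); W=cloud(c); g=c['pixels'].max(2); B=W[...,:2]@R.T
    m=(g<60)&(abs(B[...,0]-.531)<.048)&(B[...,1]>-.105)&(B[...,1]<0)&(W[...,2]>.005)&(W[...,2]<.11)
    if m.sum(): print(n,m.sum(),np.percentile(np.c_[B[m],W[m][:,2]],[2,50,98],0).round(3).tolist())
b=w['pixels']; cv2.imwrite('pics/on3.png',b)
```

```text
side 134 [[0.504, -0.086, 0.071], [0.546, -0.08, 0.094], [0.579, -0.049, 0.107]]
wrist 3540 [[0.485, -0.087, 0.065], [0.524, -0.074, 0.091], [0.578, -0.044, 0.108]]
```

View pics/on3.png

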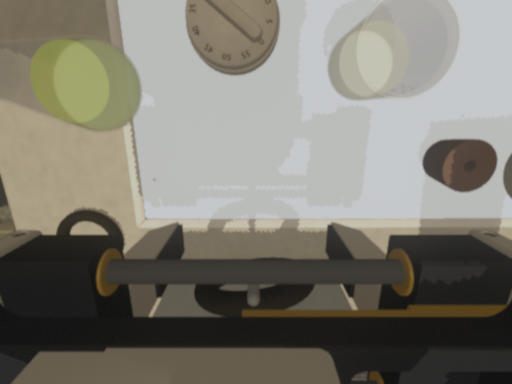

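carry_out --series "0 0 1 0 1;0 0 2.5 0 1;0 0 4.5 0 1;0 0 7 0 1;0 0 10 0 1;0 -2 12 0 1;-0.5 -5 12 0 1;-1 -8 12 0 1;-1.5 -11 12 0 1;-2 -14 12 0 1;-2.5 -17 12 0 1;-2.7 -18.7 12 0 1;-2.7 -18.7 12 0 1;-2.7 -18.7 12 0 1"

```text
time: 8.98
tcp_pos: [0.4597, 0.031, 0.2018]
eef_rot: [[-0.495, 0.869, 0.001], [0.869, 0.495, 0.0], [-0.0, 0.001, -1.0]]
force: [1.1, 0.3, 1.4]
finger_gap: 0.0919
finger_force: 0.0
```

Run:
```python
from h import *
R=np.array([[.866,.5],[-.5,.866]])
s=robot.observe();t=np.array(s['tcp_pos']); print(t,R@t[:2])
for n in('side','wrist','top'):
    c=cap(n); W=cloud(c); g=c['pixels'].max(2); B=W[...,:2]@R.T
    m=(g<60)&(abs(B[...,0]-.531)<.048)&(B[...,1]>-.105)&(B[...,1]<0)&(W[...,2]>.005)&(W[...,2]<.11)
    if m.sum(): print(n,m.sum(),np.percentile(np.c_[B[m],W[m][:,2]],[2,50,98],0).round(3).tolist())
    m=(g<70)&(abs(B[...,0]-.414)<.025)&(abs(B[...,1]+.2)<.06)&(W[...,2]>.095)&(W[...,2]<.12)
    if m.sum(): print('bar',n,m.sum(),np.percentile(np.c_[B[m],W[m][:,2]],[2,50,98],0).round(4).tolist())
    if n=='side': u0,v0=map(int,proj(c,[.5,.2,.06])); cv2.imwrite('pics/hang.png',cv2.resize(c['pixels'][v0-70:v0+70,u0-80:u0+110],None,fx=4,fy=4,interpolation=2))
```

```text
[0.45974712 0.030997   0.20182268] [ 0.4136395  -0.20303016]
bar side 252 [[0.4061, -0.2431, 0.1048], [0.4095, -0.204, 0.1124], [0.4174, -0.1614, 0.1162]]
wrist 1523 [[0.492, -0.09, 0.031], [0.521, -0.084, 0.094], [0.558, -0.076, 0.1]]
bar wrist 1032 [[0.4094, -0.2419, 0.1107], [0.4145, -0.1985, 0.1131], [0.4191, -0.1615, 0.1147]]
top 241 [[0.494, -0.103, 0.029], [0.528, -0.079, 0.09], [0.566, -0.072, 0.099]]
bar top 88 [[0.4091, -0.1928, 0.106], [0.4148, -0.1766, 0.1109], [0.4207, -0.1599, 0.1145]]
```

View pics/hang.png

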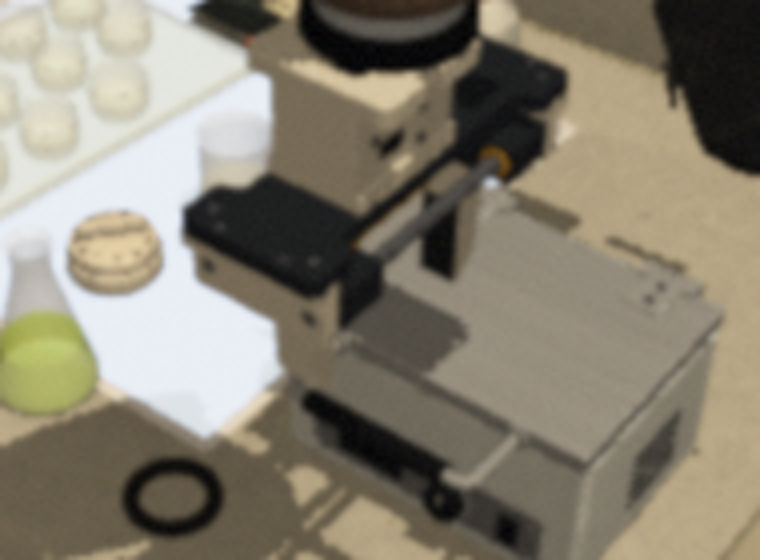

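carry_out --series "0.1 0.05 -1 0 0.32;0.1 0.05 -2.5 0 0.32;0.1 0.05 -4 0 0.32;0.1 0.05 -4.5 0 0.32;0.1 0.05 -4.5 0 0.32;0.1 0.05 -4.5 0 0.32;0.1 0.05 -4.5 0 0.32;0.1 0.05 -4.5 0 0.32"

```text
time: 9.8
tcp_pos: [0.4613, 0.0325, 0.1567]
eef_rot: [[-0.498, 0.867, 0.001], [0.867, 0.498, 0.0], [-0.0, 0.001, -1.0]]
force: [-0.4, -0.2, -0.2]
finger_gap: 0.0433
finger_force: 0.0
```

carry_out --series "-0.1 -0.05 0 0 0.32;-0.1 -0.05 0 0 0.32;-0.1 -0.05 0 0 0.32;-0.1 -0.05 -1 0 0.32;-0.1 -0.05 -2 0 0.32;-0.1 -0.05 -3 0 0.32;-0.1 -0.05 -4 0 0.32;-0.1 -0.05 -4.9 0 0.32;-0.1 -0.05 -4.9 0 0.32;-0.1 -0.05 -4.9 0 0.32"

```text
time: 10.63
tcp_pos: [0.4588, 0.0317, 0.106]
eef_rot: [[-0.498, 0.867, -0.002], [0.867, 0.498, -0.0], [0.001, -0.002, -1.0]]
force: [-0.2, -0.3, -0.2]
finger_gap: 0.0292
finger_force: 0.0
```

carry_out --series "0 0 0 0 0.25;0 0 0 0 0.2;0 0 0 0 0.15;0 0 0 0 0.1;0 0 0 0 0.05;0 0 0 0 0.05;0 0 0 0 0.05;0 0 0 0 0.05"

```text
time: 11.3
tcp_pos: [0.4589, 0.0312, 0.1073]
eef_rot: [[-0.497, 0.868, -0.001], [0.868, 0.497, -0.001], [0.0, -0.001, -1.0]]
force: [-4.4, -1.8, 5.0]
finger_gap: 0.0121
finger_force: 30.0
```

Run:
```python
from h import *
R=np.array([[.866,.5],[-.5,.866]])
s=robot.observe(); t=s['tcp_pos']; b=R@t[:2]; print(t,b,s['force'],s['q'])
# arc rows: hinge at x'=b0+.194, z=t+.0045 ; every 1/20 of quarter
r=.19395; a0=np.arctan2(-.0045,.19395)
for th in np.linspace(0,np.pi/2,22):
    a=th+a0; dx=.1939-.194*np.cos(a); dz=.194*np.sin(a)+.0045
    print(f'{np.degrees(th):.0f}: {dx*86.6:.2f} {dx*50:.2f} {dz*100:.2f}')
```

```text
[0.45893992 0.03120729 0.10729494] [ 0.41304562 -0.20244445] [-4.37419134 -1.82818621  4.9752172 ] [-1.24515401e-01  3.41909244e-01 -2.41142767e-03  2.13566606e+00
  1.96566466e-03  6.65218290e-01  3.92261064e-01]
0: -0.00 -0.00 0.00
4: 0.01 0.01 1.45
9: 0.13 0.07 2.90
13: 0.33 0.19 4.33
17: 0.63 0.36 5.74
21: 1.01 0.59 7.12
26: 1.49 0.86 8.46
30: 2.05 1.18 9.76
34: 2.69 1.56 11.00
39: 3.42 1.97 12.19
43: 4.21 2.43 13.31
47: 5.08 2.93 14.36
51: 6.02 3.47 15.33
56: 7.01 4.05 16.22
60: 8.06 4.65 17.02
64: 9.15 5.28 17.73
69: 10.29 5.94 18.34
73: 11.47 6.62 18.85
77: 12.67 7.32 19.26
81: 13.90 8.03 19.56
86: 15.15 8.75 19.76
90: 16.40 9.47 19.84
```

Run:
```python
import numpy as np
a0=np.arctan2(-.0045,.19395)
f=lambda th:np.array([(.1939-.194*np.cos(th+a0))*86.6,(.1939-.194*np.cos(th+a0))*50,(.194*np.sin(th+a0)+.0045)*100])
for k in range(3):
    b=f(np.radians(30*k)); print(';'.join('%.1f %.1f %.1f 0 0.05'%tuple(f(np.radians(30*k+1.5*i))-b) for i in range(1,21)),'END %.2f %.2f %.2f'%tuple(f(np.radians(30*k+30))-b))
```

```text
-0.0 -0.0 0.5 0 0.05;0.0 0.0 1.0 0 0.05;0.0 0.0 1.5 0 0.05;0.1 0.0 2.0 0 0.05;0.1 0.1 2.5 0 0.05;0.1 0.1 3.0 0 0.05;0.2 0.1 3.5 0 0.05;0.3 0.2 4.0 0 0.05;0.4 0.2 4.5 0 0.05;0.5 0.3 5.0 0 0.05;0.6 0.3 5.5 0 0.05;0.7 0.4 6.0 0 0.05;0.8 0.5 6.5 0 0.05;1.0 0.6 7.0 0 0.05;1.1 0.7 7.5 0 0.05;1.3 0.7 7.9 0 0.05;1.5 0.8 8.4 0 0.05;1.7 1.0 8.9 0 0.05;1.8 1.1 9.3 0 0.05;2.1 1.2 9.8 0 0.05 END 2.06 1.19 9.76
0.2 0.1 0.4 0 0.05;0.4 0.3 0.9 0 0.05;0.7 0.4 1.3 0 0.05;0.9 0.5 1.7 0 0.05;1.2 0.7 2.1 0 0.05;1.4 0.8 2.5 0 0.05;1.7 1.0 2.9 0 0.05;2.0 1.2 3.3 0 0.05;2.3 1.3 3.7 0 0.05;2.6 1.5 4.1 0 0.05;2.9 1.7 4.5 0 0.05;3.2 1.9 4.8 0 0.05;3.5 2.0 5.1 0 0.05;3.9 2.2 5.5 0 0.05;4.2 2.4 5.8 0 0.05;4.6 2.6 6.1 0 0.05;4.9 2.8 6.4 0 0.05;5.3 3.0 6.7 0 0.05;5.6 3.3 7.0 0 0.05;6.0 3.5 7.3 0 0.05 END 6.01 3.47 7.26
0.4 0.2 0.3 0 0.05;0.8 0.4 0.5 0 0.05;1.2 0.7 0.7 0 0.05;1.5 0.9 1.0 0 0.05;1.9 1.1 1.2 0 0.05;2.4 1.4 1.4 0 0.05;2.8 1.6 1.6 0 0.05;3.2 1.8 1.7 0 0.05;3.6 2.1 1.9 0 0.05;4.0 2.3 2.0 0 0.05;4.4 2.6 2.2 0 0.05;4.9 2.8 2.3 0 0.05;5.3 3.1 2.4 0 0.05;5.7 3.3 2.5 0 0.05;6.2 3.6 2.6 0 0.05;6.6 3.8 2.7 0 0.05;7.0 4.1 2.7 0 0.05;7.5 4.3 2.8 0 0.05;7.9 4.6 2.8 0 0.05;8.3 4.8 2.8 0 0.05 END 8.35 4.82 2.82
```

carry_out --series "0 0 0.3 0 0.05;0 0 0.8 0 0.05;0 0 1.3 0 0.05;0.05 0 1.8 0 0.05;0.1 0.05 2.4 0 0.05;0.1 0.1 3 0 0.05;0.2 0.1 3.5 0 0.05;0.3 0.2 4 0 0.05;0.4 0.2 4.5 0 0.05;0.5 0.3 5 0 0.05;0.6 0.3 5.5 0 0.05;0.7 0.4 6 0 0.05;0.8 0.5 6.5 0 0.05;1 0.6 7 0 0.05;1.1 0.65 7.5 0 0.05;1.3 0.75 7.9 0 0.05;1.5 0.85 8.4 0 0.05;1.7 0.95 8.9 0 0.05;1.85 1.1 9.3 0 0.05;2.05 1.2 9.75 0 0.05"

```text
time: 12.97
tcp_pos: [0.478, 0.0423, 0.2047]
eef_rot: [[-0.497, 0.868, -0.004], [0.868, 0.497, -0.002], [0.0, -0.005, -1.0]]
force: [-7.3, -7.3, 0.3]
finger_gap: 0.0118
finger_force: 30.0
```

carry_out --series "0.1 0.05 0.4 0 0.05;0.3 0.15 0.9 0 0.05;0.55 0.3 1.3 0 0.05;0.75 0.4 1.7 0 0.05;1.05 0.6 2.1 0 0.05;1.25 0.7 2.5 0 0.05;1.55 0.9 2.9 0 0.05;1.85 1.1 3.3 0 0.05;2.15 1.2 3.7 0 0.05;2.45 1.4 4.1 0 0.05;2.75 1.6 4.5 0 0.05;3.05 1.8 4.8 0 0.05;3.35 1.95 5.1 0 0.05;3.75 2.15 5.5 0 0.05;4.05 2.35 5.8 0 0.05;4.45 2.55 6.1 0 0.05;4.75 2.75 6.4 0 0.05;5.15 2.95 6.7 0 0.05;5.5 3.2 7 0 0.05;5.85 3.4 7.25 0 0.05"

```text
time: 14.63
tcp_pos: [0.538, 0.0767, 0.2802]
eef_rot: [[-0.497, 0.868, -0.0], [0.868, 0.497, -0.001], [-0.001, -0.001, -1.0]]
force: [-10.2, -6.2, 15.4]
finger_gap: 0.0121
finger_force: 30.0
```

Run:
```python
from h import *
from scipy.optimize import least_squares
P=np.array([(.4130,.1073),(.4351,.2047),(.5043,.2802)])
s=least_squares(lambda c:np.hypot(*(P-c).T)-.194,[.607,.112]); print(s.x,s.fun)
A=np.c_[2*P,np.ones(3)]; c=np.linalg.solve(A,(P**2).sum(1)); print(c[:2],np.sqrt(c[2]+c[0]**2+c[1]**2))
o=robot.observe(); print(o['tcp_pos'],o['force'],o['wrist_torque'])
R=np.array([[.866,.5],[-.5,.866]])
# lid & bar by cameras
for n in('side','top'):
    c=cap(n); W=cloud(c); B=W[...,:2]@R.T; g=c['pixels'].max(2); z=W[...,2]
    for lo,hi in((.13,.15),(.16,.18),(.19,.21),(.22,.24)):
        for y0,y1 in((-.29,-.25),(-.15,-.12)):
            m=(z>lo)&(z<hi)&(B[...,1]>y0)&(B[...,1]<y1)&(B[...,0]>.5)&(B[...,0]<.62)
            if m.sum()>5: print(n,lo,y0,m.sum(),np.percentile(B[m][:,0],[10,50,90]).round(4))
    m=(g<60)&(abs(B[...,0]-.504)<.03)&(abs(B[...,1]+.2)<.05)&(z>.255)&(z<.295)
    if m.sum(): print('bar',n,m.sum(),np.percentile(np.c_[B[m],z[m]],[2,50,98],0).round(4).tolist())
```

```text
[0.60700248 0.1154168 ] [ 0.00017221 -0.00029416  0.00016824]
[0.61007118 0.11379191] 0.19717808337561493
[0.5379949  0.07666427 0.28016241] [-10.19891854  -6.23921391  15.39955395] [-1.51605683  2.40969949  0.02215081]
side 0.13 -0.29 54 [0.5861 0.5903 0.5959]
side 0.13 -0.15 38 [0.5866 0.5918 0.5963]
side 0.16 -0.29 59 [0.5676 0.5735 0.5772]
side 0.16 -0.15 42 [0.57   0.5741 0.5789]
side 0.19 -0.29 65 [0.5511 0.5553 0.5601]
side 0.19 -0.15 46 [0.5507 0.5561 0.5603]
side 0.22 -0.29 78 [0.5225 0.5257 0.5304]
side 0.22 -0.15 32 [0.5224 0.5242 0.5273]
bar side 121 [[0.4976, -0.2436, 0.2739], [0.5005, -0.2225, 0.2816], [0.5123, -0.2046, 0.2932]]
top 0.13 -0.15 56 [0.5914 0.5957 0.6015]
top 0.16 -0.15 55 [0.5734 0.5783 0.5829]
top 0.19 -0.15 58 [0.5558 0.5607 0.5653]
top 0.22 -0.15 117 [0.5275 0.5376 0.5459]
bar top 68 [[0.501, -0.1876, 0.2765], [0.5075, -0.1687, 0.2811], [0.514, -0.16, 0.2841]]
```

carry_out --series "0.2 0.1 0.4 0 0.05;0.5 0.3 0.75 0 0.05;0.9 0.5 1.05 0 0.05;1.3 0.75 1.3 0 0.05;1.7 1 1.55 0 0.05;2.1 1.2 1.75 0 0.05;2.5 1.45 1.9 0 0.05;2.9 1.7 2.1 0 0.05;3.3 1.9 2.25 0 0.05;3.7 2.15 2.4 0 0.05;4.1 2.4 2.55 0 0.05;4.5 2.6 2.65 0 0.05;5 2.9 2.8 0 0.05;5.4 3.1 2.9 0 0.05;5.8 3.35 2.97 0 0.05;6.2 3.6 3.05 0 0.05;6.5 3.75 3.1 0 0.05;6.8 3.95 3.15 0 0.05;7 4.05 3.2 0 0.05;7 4.05 3.2 0 0.05"

```text
time: 16.4
tcp_pos: [0.6098, 0.1181, 0.3096]
eef_rot: [[-0.497, 0.868, 0.002], [0.868, 0.497, -0.0], [-0.001, 0.001, -1.0]]
force: [1.5, -5.1, 2.3]
finger_gap: 0.0122
finger_force: 30.0
```

```bash
cat > m.py <<'E'
from h import *
from scipy.optimize import least_squares
R=np.array([[.866,.5],[-.5,.866]])
o=robot.observe(); t=o['tcp_pos']; b=R@t[:2]; f=o['force']; print('x\'',b,t[2],'f',R@f[:2],f[2],o['qvel'],o['finger_gap'])
print('ang by tcp',np.degrees(np.arctan2(t[2]-.1154,.607-b[0]))+1.33, 'r',np.hypot(t[2]-.1154,.607-b[0]))
for n in('side','top'):
    c=cap(n); W=cloud(c); B=W[...,:2]@R.T; g=c['pixels'].max(2); z=W[...,2]
    for y0,y1 in((-.29,-.255),(-.15,-.115)):
        m=(z>.13)&(z<.25)&(B[...,1]>y0)&(B[...,1]<y1)&(B[...,0]>.54)&(B[...,0]<.64)
        if m.sum()>30:
            p=np.c_[B[m][:,0],z[m]].astype(np.float32); l=cv2.fitLine(p,cv2.DIST_HUBER,0,.002,.01).ravel(); print(n,y0,m.sum(),np.degrees(np.arctan2(abs(l[1]),-l[0]*np.sign(l[1]))),l[2:])
    m=(g<60)&(abs(B[...,0]-.531)<.048)&(B[...,1]>-.105)&(B[...,1]<-.03)&(z>.005)&(z<.11)
    if m.sum(): print('ring',n,m.sum(),np.percentile(np.c_[B[m],z[m]],[2,50,98],0).round(3).tolist())
E
python3 m.py
```

```text
x' [ 0.58713348 -0.2026137 ] 0.30961452963587727 f [-1.26676094 -5.19756071] 2.293768114071745 [ 0.0019699  -0.00490535 -0.00090659  0.00676602 -0.00056553 -0.00237787
  0.00171139] 0.012214181318274219
ang by tcp 85.48943710828969 r 0.19522797443010267
side -0.29 714 85.4105 [0.6010098  0.19264503]
side -0.15 576 85.43912 [0.60114187 0.19273035]
ring side 121 [[0.492, -0.088, 0.066], [0.519, -0.084, 0.09], [0.559, -0.078, 0.1]]
top -0.15 47 85.50465 [0.6054275  0.15740669]
ring top 225 [[0.494, -0.104, 0.033], [0.529, -0.08, 0.091], [0.566, -0.071, 0.1]]
```

carry_out --series "0.2 0.1 0 0 0.05;0.4 0.25 0.05 0 0.05;0.6 0.35 0.05 0 0.05;0.8 0.45 0.05 0 0.05;1 0.6 0.05 0 0.05;1.2 0.7 0.05 0 0.05;1.3 0.75 0.05 0 0.05;1.3 0.75 0.05 0 0.05;1.3 0.75 0.05 0 0.05;1.3 0.75 0.05 0 0.05;1.3 0.75 0.05 0 0.05"

```text
time: 17.42
tcp_pos: [0.6226, 0.1255, 0.3103]
eef_rot: [[-0.497, 0.868, 0.002], [0.868, 0.497, -0.0], [-0.001, 0.001, -1.0]]
force: [1.7, -5.1, 3.0]
finger_gap: 0.012
finger_force: 30.0
```

```bash
python3 m.py; python3 -c "
from h import *
cv2.imwrite('pics/end.png',cv2.resize(cap('side')['pixels'],None,fx=1.5,fy=1.5))"
```

```text
x' [ 0.60190103 -0.20258401] 0.31028039357042314 f [-1.03538083 -5.25857047] 2.9605611031277266 [-0.00060162 -0.0003714  -0.00058477  0.00053601 -0.00141539 -0.00072534
 -0.00011426] 0.012018572311592627
ang by tcp 89.83122073910314 r 0.1949470883862868
side -0.29 751 89.80786 [0.607075  0.1926403]
side -0.15 608 89.67376 [0.6072883  0.18943918]
ring side 121 [[0.494, -0.088, 0.065], [0.519, -0.083, 0.09], [0.56, -0.079, 0.1]]
top -0.15 138 89.7141 [0.60888    0.17472836]
ring top 224 [[0.494, -0.105, 0.033], [0.529, -0.08, 0.091], [0.566, -0.071, 0.1]]
```

View pics/end.png

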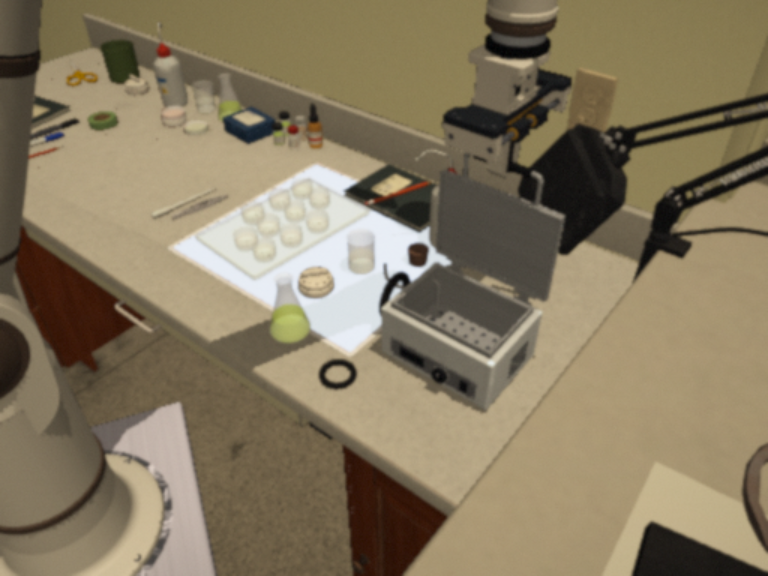

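The lid stands upright at 89.8°, gripped by its handle. The ring hangs on the hook at (395,290), and the flask, beaker and timer have not moved.

```bash
python3 -c "
from plant import robot
print(robot.finish_job())"
```

```text
the job is handed in; nothing more can be done
None
```

The job is handed in: the ring weight hangs on the hook, the lid is held still and upright at about 89.8° with its handle gripped, and the flask, beaker and timer were not touched.

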